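Close the sample cell and hold the tweezers at its marked gap

TASK

Finish the sample cell in the assembly fixture: seat the spacer frame flat on the cell body in the pocket, then the cover plate squarely on the spacer, and let go of them. Then lift the sprung tweezers off their rest by the flat finger pads and squeeze them until the tips stand as far apart as the two marked lines on the cover (16 mm), one tip above each line and about a centimetre above the cover without touching it, ready for a lens to be laid between them; hold that gap steady for at least two seconds and finish while still holding the tweezers so. Leave the other things on the desk where they are.

Things in the scene. Friction and masses are not known exactly. Their poses are not given: they have to be found in the camera images.
- fixture: Fixed aluminium assembly fixture, base plate 84 x 62 x 6 mm; origin at the centre of its underside on the desk, x along the pocket (roughly away from the robot), y across it, z up. The dark cell body, 54 x 36 mm, is already fixed in its pocket, top 20 mm above the desk. Once seated, the spacer's centre is 24 mm, the cover's centre 32 mm, the cover's top 36 mm above the desk.
- pocket (a point): Centre of the cell body's top in the fixture, 20 mm above the desk. The pocket round it is 58 (x) x 40 (y) mm, walls 6 mm thick: full walls at the x ends, at the y sides only corner lips, leaving a 40 mm wide opening in the middle of each y side for a finger. Walls upright to 30 mm above the desk, then flared outward by 3 mm up to 37 mm.
- spacer_c (a point): Centre, half-way up, of the loose spacer: a flat dark steel rectangular frame, 54 x 36 x 8 mm, with a 34 x 20 mm window; lies flat on the desk; x along its length, y across its width, z up. 40 g. Grip it across its 36 mm width.
- cover_c (a point): Centre, half-way up, of the loose cover: a flat solid dark steel plate, 54 x 36 x 8 mm, with two thin light lines on top, running along x at y = +8 and -8 mm (16 mm apart); lies flat, lines up; x along its length, y across its width, z up. 50 g. Grip it across its 36 mm width.
- tweezers_grip (a point): Midway between the tweezers' two flat finger pads, half-way up. x to the tips, y across the legs (squeeze along it), z up. Pads 22 mm long, 10 mm high, 45 mm apart over their outsides when open. Each leg is hinged 100 mm behind this point, the tips are 60 mm ahead of it. Squeezed to w mm over the pads, the tip gap is 16 + 1.6 x (w - 30) mm: 30 mm over the pads gives the marked gap.
- tweezers: Steel sprung tweezers, 180 x 10 mm, 40 g, lying flat on their rest, legs spread sideways, underside 24 mm above the desk; origin at the underside 20 mm behind the pads, x to the tips. The legs push back with 4 N at first, 8 N at the mark, 10 N shut: stop the fingers by their opening, with a grip well above 8 N. Squeeze centrally and while they lie on the rest; squeezed in the air they tip up.
- tip_l (a point): Inner face at the end of the tweezers' left (+y) tip, half-way up; the tip is 6 mm high. The tip gap is the distance from tip_l to tip_r: 40 mm when open.
- tip_r (a point): The same on the right (-y) tip.
- rest: Fixed grey rest under the tweezers: two bars across (70 mm in y, 10 mm thick, 25 mm high, with 7 mm stops at their ends) at x = -50 and +58 mm from its origin (centre of the underside), joined by a spine 14 mm wide, 6 mm high. Between the bars, beside the spine, fingers have room down to the desk. x to the tips.
- spacer: The spacer, origin at the centre of its underside.
- cover: The cover, origin at the centre of its underside.
- mouse: Bystander: black computer mouse, 112 x 62 x 40 mm; origin at the centre of its underside.
- timer: Bystander: white bench timer with a display, 41 x 68 x 50 mm; origin at the centre of its underside.
- dust_cap: Bystander: black round dust cap, 36 mm across, 12 mm high; origin at the centre of its underside.
- dish: Bystander: clear round culture dish, 62 mm across, 14 mm high; origin at the centre of its underside.
- coverslip_box: Bystander: small square box, 30 x 30 x 16 mm; origin at the centre of its underside.
- tube_rack: Bystander: small rack with microtubes, 52 x 90 x 28 mm; origin at the centre of its underside.
There are look-alikes about, which are no part of the job. What is shaped like the spacer but orange, pink or purple is not meant.

How it is judged:
On the way, in this order (a step that is already met when the one before it is completed fails the run):
1. the spacer is seated on the cell body in the pocket and let go (x of spacer_c in the frame of fixture between -0.003 and 0.003 m and y of spacer_c in the frame of fixture between -0.003 and 0.003 m and z of spacer_c in the frame of fixture between 0.0222 and 0.0258 m and angle between the x axis of spacer_c and the x axis of fixture, either way round below 0.09 rad and angle between spacer_c's own z axis and vertical below 0.06 rad and contact force between the fingers and spacer below 0.1 N), for 0.2 s.
2. the cover is seated on the spacer in the pocket and let go (x of spacer_c in the frame of fixture between -0.003 and 0.003 m and y of spacer_c in the frame of fixture between -0.003 and 0.003 m and z of spacer_c in the frame of fixture between 0.0222 and 0.0258 m and angle between the x axis of each of spacer_c, cover_c and the x axis of fixture, either way round below 0.09 rad and angle between each of spacer_c, cover_c's own z axis and vertical below 0.06 rad and x of cover_c in the frame of fixture between -0.003 and 0.003 m and y of cover_c in the frame of fixture between -0.003 and 0.003 m and z of cover_c in the frame of fixture between 0.0302 and 0.0338 m and contact force between the fingers and cover below 0.1 N), for 0.2 s.
3. the tweezers, carried by the fingers alone, hold their tips at the marked gap above the two lines for two seconds (distance between tip_l and tip_r between 0.0135 and 0.0185 m and x of tip_l in the frame of fixture between -0.023 and 0.023 m and z of tip_l in the frame of fixture between 0.0405 and 0.0635 m and (y of tip_l in the frame of fixture between 0.002 and 0.014 m or y of tip_l in the frame of fixture between -0.014 and -0.002 m) and x of tip_r in the frame of fixture between -0.023 and 0.023 m and z of tip_r in the frame of fixture between 0.0405 and 0.0635 m and (y of tip_r in the frame of fixture between 0.002 and 0.014 m or y of tip_r in the frame of fixture between -0.014 and -0.002 m) and contact force between the fingers and tweezers above 1 N and contact force between tweezers and rest below 0.05 N and contact force between tweezers and fixture below 0.05 N and contact force between tweezers and cover below 0.05 N and linear speed of tweezers below 0.02 m/s), for 2 s.
At the end, for the whole second after the job is handed in: Spacer and cover seated and let go (3 mm sideways, 1.8 mm in height, 0.09 rad); tweezers held still by the fingers alone, tip gap 16 mm within 2.5, each tip within 6 mm of its line and 23 mm of the cover's middle along it, tip centres 4.5 to 27.5 mm above the cover (all of step 2 and all of step 3 and contact force between the fingers and spacer below 0.1 N); the arm keeps its last pose, push and grip.
It fails at once if a bystander was moved by more than 30 mm (distance of any of mouse, timer, dust_cap, dish, coverslip_box, tube_rack from where it was at the start of the episode above 0.03 m).
It also fails if it takes over 67 s, if anything falls off the work surface, if the arm or the gripper's body presses on something with over 40 N, if the wrist force passes 120 N, or if a joint passes its speed limit or range.

ROBOT

A 6-joint arm with a two-finger parallel gripper is mounted at the origin on a cart in front of the work surface, level with it; the furniture and walls round the work are solid. World frame = base frame: x ahead of the robot, y to its left, z up, the work surface at z = 0. Lengths are in m, angles in rad, forces in N, time in s.
With the tool pointing down it reaches from about 0.375 to 0.925 m from the base axis. Payload 5.7 kg.
Tool frame: the origin (TCP) lies at the very end of the fingers, on their centre line; the grasp point (between the pads) lies 19 mm behind it; z points along the fingers, y is the line along which they close (so a half turn about z gives the same grasp; the last joint's range is limited). The gripper opens to 88 mm and grips with 3 to 60 N. Pads are 20 mm wide; open, the fingers measure 115 mm over their backs; the gripper's body (75 mm by 178 mm) begins 61 mm behind the grasp point.
Start: joints at [-1.387, 0.359, 1.51, -0, 1.272, -0.115], TCP at [0.177, -0.573, 0.197] pointing down, gripper open.
Joint ranges: [-2.97, 2.97], [-1.01, 2.36], [0.21, 2.38], [-0.96, 4.11], [0.2, 2.71], [-2.98, 2.98]. Speed limits (rad/s): [2.39, 2.39, 3.14, 3.14, 3.14, 3.14].

INTERFACE

Orientations are given as a 3x3 rotation matrix whose columns are the frame's x, y, z axes.
In Python, from rig import ctrl gives the robot as it stands. The module is installed in compiled form; this text tells all that it offers.
- The arm moves only by the tool carry_out, never from a script. Its arguments are lists of equal length, an entry for each row: "jaw": the closure, from -1 (fully open) to 1 (shut), so that 0 is half open; "slide": the shift along the tool's x, y, z as a fraction of full scale, a list of three; "spin": the turn about the tool's z as a fraction of full scale. A call has 1 to 8 rows; each row is the pose to reach, as a shift and turn from the pose commanded when the call began, along the tool's axes at that moment, turning the shorter way round; what a row does not reach only later rows make up. Full scale, the value 1, is 50 cm for a shift and 360 degrees for a turn. A row lasts 1/8 s, in which the tool goes at most 62.5 mm and 10.7 degrees, less where a joint would pass 70% of its speed; a pose out of reach is approached as far as the arm can. A call with a number of a shift or a turn outside -1 to 1 is refused whole. A call with a gripper value outside its range is refused whole. The fingers move at their own pace and stop on an object; "force" is the grip in N (left out, the last holds). Time passes only in rows, so rows that repeat a pose let the fingers close. It gives the time, the measured TCP pose, the force, the opening and the grip force at its end, in the units of the state.
- ctrl.state(): the state, without advancing time (a new reading comes with each control period).
- ctrl.snapshot(name): name is "scene" or "top" or "wrist"; returns (picture, depth): 420x560x3 uint8, red, green, blue; 420x560 float32, m along the optical axis (not along the pixel's ray), 0 where there is no reading.
- ctrl.calibration(name): a dict with "fx", "fy", "cx", "cy" (pixels), "k1" (the pictures are not rectified: a ray, as slopes to the right and down, at radius r is drawn at 1 + k1 r^2 times it, then the intrinsics apply), "rvec" (rotation vector, rad) and "tvec" (3), from world to camera coordinates, as OpenCV has them. Camera axes: x right, y down, z forward; pixel columns grow to the right and rows downward; lengths in m; the calibration is good to about 2 mm. A picture is of the moment at which its call begins: read the wrist's pose just before it. calibration takes no time and is no camera call; for the wrist camera it gives the pose at the moment of the call.
- ctrl.hand_in(): hands the job in; it is judged then, once.
The state is a dict: "t": time; "joints": joint angles; "joint_velocities": joint speeds; "effort": joint torques, N m; "ee_pos": TCP position; "tcp_rot": TCP orientation; "contact_force": force on the tool from outside, world axes, zero at the start; "ft_torque": the same for the moment, N m; "width": opening from 0.0 (shut) to 1.0 (fully open); "gripper_force": force on a finger pad.
Only numpy, scipy, OpenCV 4.12 (cv2) and the standard library are available. Lean on these libraries where they do the work, as an engineer would, in place of code of your own. Each camera call takes 0.05 s, during which the arm holds its last target. There are 200 camera calls.

## Working session

There is one attempt and no reset: what is moved stays moved. The work goes in short steps, Python scripts to look and compute and a tool call to move; the robot and the scene stay as the last step left them, time stands still between calls to the robot, and variables do not carry over. Pictures are saved under pics/ and viewed, at most 10 in all, crops included, and the job is handed in when it is done.

Besides the shell and the picture viewer there is one more tool, called after "Request:" by a JSON object that holds its "method" and its "body", one argument or row to a line. carry_out: Moves the arm, as the interface text tells. Its arguments: {"type":"object","properties":{"jaw":{"type":"array"},"slide":{"type":"array"},"spin":{"type":"array"},"force":{"type":"number"}},"required":["jaw","slide","spin"]}

```bash
mkdir -p pics; cat > h.py <<'E'
import numpy as np, cv2
from rig import ctrl
def cam(n):
    c=ctrl.calibration(n); R=cv2.Rodrigues(np.array(c["rvec"],float))[0]
    return c,R,np.array(c["tvec"],float).ravel()
def ray(c,R,t,px):
    px=np.atleast_2d(np.array(px,float))
    d=np.c_[(px[:,0]-c["cx"])/c["fx"],(px[:,1]-c["cy"])/c["fy"]]; u=d.copy()
    for _ in range(30): u=d/(1+c["k1"]*(u**2).sum(1,keepdims=True))
    return -R.T@t, np.c_[u,np.ones(len(u))]@R, u
def onplane(cal,px,z):
    o,d,_=ray(*cal,px); return o+d*((z-o[2])/d[:,2])[:,None]
def cloud(cal,depth):
    v,u=np.mgrid[:420,:560]; o,d,_=ray(*cal,np.c_[u.ravel(),v.ravel()])
    return (o+d*depth.reshape(-1,1)).reshape(420,560,3)
def proj(cal,P):
    c,R,t=cal; p=np.atleast_2d(P)@R.T+t; u=p[:,:2]/p[:,2:]; u=u*(1+c["k1"]*(u**2).sum(1,keepdims=True))
    return u*[c["fx"],c["fy"]]+[c["cx"],c["cy"]]
def snap(n,f=None):
    cal=cam(n); im,d=ctrl.snapshot(n)
    if f: cv2.imwrite(f"pics/{f}.png",im[...,::-1])
    return cal,im,d
def state():
    s=ctrl.state(); print("t",round(s["t"],2),"tcp",np.round(s["ee_pos"],4),"w",round(s["width"],3),"F",np.round(s["contact_force"],1),"g",np.round(s["gripper_force"],1)); print(np.round(s["tcp_rot"],3).tolist(), np.round(s["joints"],2)); return s
E
python3 - <<'E'
from h import *
state()
for n in("top","scene","wrist"):
    cal,im,d=snap(n,n+"0"); print(n,-cal[1].T@cal[2],cal[1].round(3).tolist(),cal[0]["fx"],cal[0]["k1"]); np.savez(f"{n}0.npz",im=im,d=d)
E
```

```text
t 0.0 tcp [ 0.1765 -0.5727  0.1958] w 1.0 F [ 0.3  0.3 -1. ] g 0.0
[[0.956, 0.294, -0.0], [0.294, -0.956, 0.002], [0.0, -0.002, -1.0]] [-1.39  0.36  1.51 -0.    1.27 -0.12]
top [ 0.37754916 -0.03762931  1.70144544] [[0.006, -1.0, -0.015], [-0.998, -0.005, -0.068], [0.068, 0.016, -0.998]] 470.39166562161205 -0.1643139750885889
scene [-0.174543    0.70802031  0.51570423] [[-0.747, -0.665, -0.014], [-0.275, 0.328, -0.904], [0.606, -0.671, -0.428]] 389.64782363814675 -0.08643185727403078
wrist [ 0.23961366 -0.55346213  0.38314785] [[0.295, -0.956, -0.003], [-0.928, -0.287, 0.239], [-0.229, -0.067, -0.971]] 354.8527131941677 -0.02586738448995515
```

View pics/top0.png

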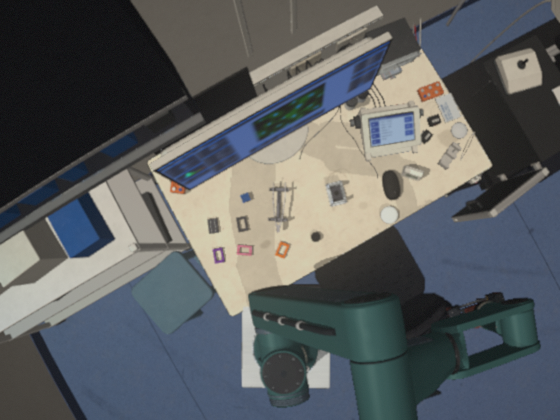

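View pics/scene0.png

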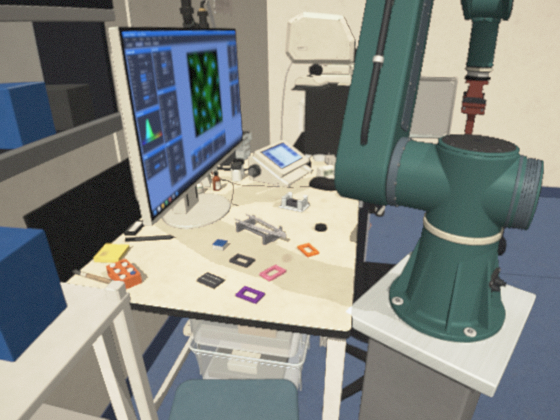

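The top view shows the cover (213,226), spacer (243,224), tweezers on their rest (282,203), fixture (338,192), dust cap (316,237), mouse (391,184) and dish (389,214). The scene view agrees.

```bash
python3 - <<'E'
from h import *
z=np.load("top0.npz"); im=z["im"]; cal=cam("top")
c=im[160:270,190:410]; cv2.imwrite("pics/topc.png",cv2.resize(c,None,fx=3.6,fy=3.6,interpolation=cv2.INTER_CUBIC)[...,::-1])
for n,p,h in [("cover",(213,226),.008),("spacer",(243,224),.008),("tweez",(282,203),.03),("fix",(338,192),.03),("cap",(316,237),.012),("mouse",(391,184),.03),("monL",(185,185),.1)]:
    X=onplane(cal,p,h)[0]; print(n,X.round(3),np.hypot(*X[:2]).round(3), cloud(cal,z["d"])[p[1],p[0]].round(3))
E
```

```text
cover [0.436 0.265 0.008] 0.51 [0.436 0.265 0.006]
spacer [0.444 0.156 0.008] 0.471 [ 0.445  0.157 -0.004]
tweez [0.519 0.014 0.03 ] 0.519 [ 0.522  0.015 -0.   ]
fix [ 0.56  -0.186  0.03 ] 0.59 [ 0.56  -0.186  0.025]
cap [ 0.399 -0.108  0.012] 0.413 [ 0.399 -0.108  0.012]
mouse [ 0.59  -0.377  0.03 ] 0.7 [ 0.589 -0.376  0.035]
monL [0.575 0.349 0.1  ] 0.672 [0.559 0.319 0.225]
```

View pics/topc.png

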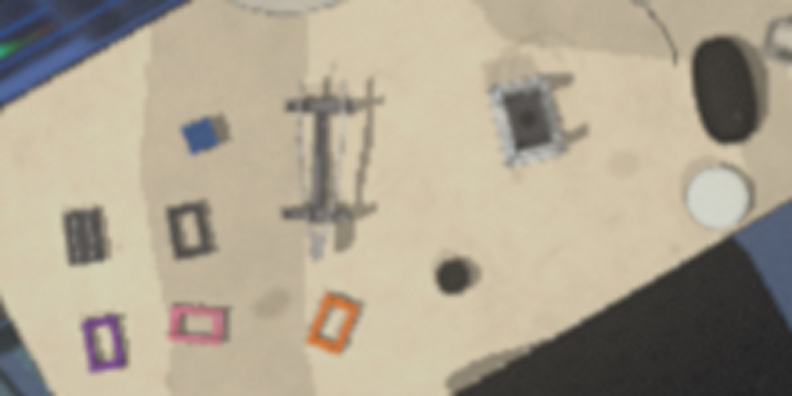

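Request:
{"method": "carry_out", "body": {
  "jaw": [-1,-1,-1,-1,-1,-1,-1,-1],
  "slide": [
    [0.92,-0.518,0],
    [0.92,-0.518,0],
    [0.92,-0.518,0],
    [0.92,-0.518,0],
    [0.92,-0.518,0],
    [0.92,-0.518,0],
    [0.92,-0.518,0],
    [0.92,-0.518,0]
  ],
  "spin": [0,0,0,0,0,0,0,0],
  "force": 30
}}

```text
t: 1.15
ee_pos: [0.5219, -0.209, 0.1966]
tcp_rot: [[0.956, 0.294, -0.0], [0.294, -0.956, -0.0], [-0.0, 0.0, -1.0]]
contact_force: [0.0, -1.3, 0.4]
width: 1.002
gripper_force: 0.0
```

Request:
{"method": "carry_out", "body": {
  "jaw": [-1,-1],
  "slide": [
    [0,0,0],
    [0,0,0]
  ],
  "spin": [0,0]
}}

```text
t: 1.4
ee_pos: [0.5202, -0.2106, 0.1963]
tcp_rot: [[0.955, 0.296, -0.001], [0.296, -0.955, 0.0], [-0.001, -0.0, -1.0]]
contact_force: [0.2, -0.1, 1.1]
width: 1.002
gripper_force: 0.0
```

```bash
python3 - <<'E'
from h import *
state(); cal,im,d=snap("wrist","w1"); np.savez("w1.npz",im=im,d=d); state()
P=cloud(cal,d)
ok=d>0
xy=P[...,:2]; near=np.hypot(xy[...,0]-.56,xy[...,1]+.186)<.07
for a,b in((.004,.009),(.016,.0225),(.026,.034),(.034,.042)):
    m=(ok&near&(P[...,2]>a)&(P[...,2]<b))
    p=P[m]
    if len(p)>20: print(a,b,len(p),p.mean(0).round(4),[np.round(v,4) for v in cv2.minAreaRect((p[:,:2]*1000).astype(np.float32))])
E
```

```text
t 1.4 tcp [ 0.5202 -0.2106  0.1963] w 1.002 F [ 0.2 -0.1  1.1] g 0.0
[[0.955, 0.296, -0.001], [0.296, -0.955, 0.0], [-0.001, -0.0, -1.0]] [-0.51  0.3   1.59 -0.    1.24  0.76]
t 1.45 tcp [ 0.5199 -0.2113  0.1964] w 0.998 F [-0.6 -0.1  0.2] g 0.0
[[0.956, 0.294, -0.001], [0.294, -0.956, -0.0], [-0.001, -0.0, -1.0]] [-0.51  0.3   1.59 -0.    1.24  0.76]
0.004 0.009 1617 [ 0.5646 -0.1786  0.0053] [array([ 558.504 , -177.7751]), array([84.0789, 61.9985]), np.float64(13.835)]
0.016 0.0225 1974 [ 0.5586 -0.1778  0.0193] [array([ 558.813 , -179.8279]), array([58.5495, 44.9606]), np.float64(13.6335)]
0.026 0.034 392 [ 0.5561 -0.1771  0.0313] [array([ 558.6911, -177.7662]), array([71.052 , 49.3598]), np.float64(15.4675)]
0.034 0.042 562 [ 0.5605 -0.1775  0.0356] [array([ 558.4828, -177.8185]), array([70.1979, 51.7473]), np.float64(13.8166)]
```

View pics/w1.png

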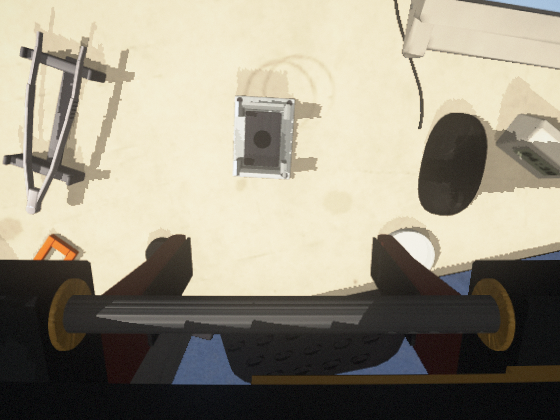

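Request:
{"method": "carry_out", "body": {
  "jaw": [-1,-1,-1,-1,-1,-1,-1,-1],
  "slide": [
    [0,-0.75,0.06],
    [0,-0.75,0.06],
    [0,-0.75,0.06],
    [0,-0.75,0.06],
    [0,-0.75,0.06],
    [0,-0.75,0.06],
    [0,-0.75,0.06],
    [0,-0.75,0.06]
  ],
  "spin": [0,0,0,0,0,0,0,0]
}}

```text
t: 2.45
ee_pos: [0.4107, 0.1465, 0.1668]
tcp_rot: [[0.956, 0.294, 0.0], [0.294, -0.956, -0.001], [0.0, 0.001, -1.0]]
contact_force: [0.1, 0.3, -0.7]
width: 0.999
gripper_force: 0.0
```

```bash
cat >> h.py <<'E'
def rect(P,m):
    p=P[m]; r=cv2.minAreaRect((p[:,:2]*1000).astype(np.float32)); (c,(w,h),a)=r
    if w<h: w,h,a=h,w,a-90
    a=(a+90)%180-90
    return np.round([c[0],c[1],w,h,a],1), len(p)
def blobs(P,d,lo,hi,minpix=150):
    m=((d>0)&(P[...,2]>lo)&(P[...,2]<hi)).astype(np.uint8)
    n,l,st,ce=cv2.connectedComponentsWithStats(m)
    for i in range(1,n):
        if st[i,4]>minpix:
            r,k=rect(P,l==i)
            if r[2]<250: print(ce[i].round(),*r,k,"z",np.median(P[l==i][:,2]).round(4))
E
python3 - <<'E'
from h import *
state(); cal,im,d=snap("wrist","w2"); np.savez("w2.npz",im=im,d=d,cal=np.r_[cal[1].ravel(),cal[2]])
P=cloud(cal,d)
blobs(P,d,.005,.012); print(); blobs(P,d,.026,.045,60)
E
```

```text
t 2.45 tcp [0.4107 0.1465 0.1668] w 0.999 F [ 0.1  0.3 -0.7] g 0.0
[[0.956, 0.294, 0.0], [0.294, -0.956, -0.001], [0.0, 0.001, -1.0]] [ 0.18  0.16  1.88 -0.    1.1   1.46]
[438.  96.] 534.9 31.6 53.3 13.4 -2.8 315 z 0.0055
[169. 123.] 438.4 268.6 54.3 36.9 8.2 2191 z 0.0073
[277. 148.] 445.6 162.5 53.9 36.0 11.3 1348 z 0.0071
[163. 222.] 331.6 246.4 54.0 36.4 11.8 807 z 0.0073
[259. 239.] 351.3 152.9 54.0 36.8 86.3 1144 z 0.0071
[506. 255.] 412.4 -99.2 30.6 11.3 -68.7 266 z 0.0103
[366. 283.] 338.3 31.2 38.8 22.6 37.1 331 z 0.0068

[437. 131.] 504.2 30.0 177.7 47.2 -1.3 2503 z 0.0316
[430.  45.] 570.7 62.9 9.0 4.7 -11.9 66 z 0.0295
[498.  72.] 568.8 -2.3 9.8 6.0 -0.9 73 z 0.0292
```

View pics/w2.png

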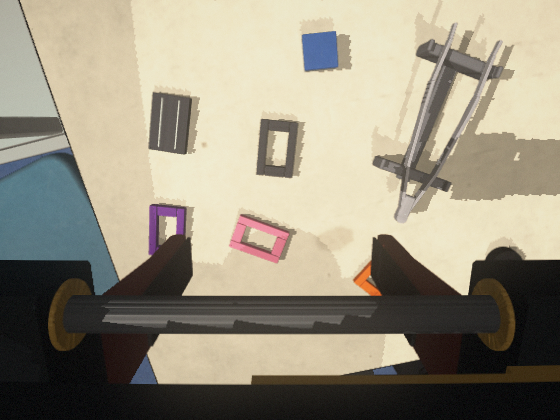

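The wrist view shows the cover (170,123), spacer (277,148), tweezers (440,120) and box (320,50). The measured sizes match the given ones.

Request:
{"method": "carry_out", "body": {
  "jaw": [-1,-1,-1,-1,-1,-1,-1,-1],
  "slide": [
    [0.076,-0.01,0.1],
    [0.076,-0.01,0.2],
    [0.076,-0.01,0.28],
    [0.076,-0.01,0.3],
    [0.076,-0.01,0.315],
    [0.076,-0.01,0.328],
    [0.076,-0.01,0.328],
    [0.076,-0.01,0.328]
  ],
  "spin": [0.016,0.016,0.016,0.016,0.016,0.016,0.016,0.016]
}}

```text
t: 3.5
ee_pos: [0.4458, 0.1639, 0.0034]
tcp_rot: [[0.98, 0.197, 0.001], [0.197, -0.98, 0.0], [0.001, -0.0, -1.0]]
contact_force: [-0.4, 0.5, 0.2]
width: 0.999
gripper_force: 0.0
```

Request:
{"method": "carry_out", "body": {
  "jaw": [1,1,1,1,1,1],
  "slide": [
    [0,0,0],
    [0,0,0],
    [0,0,0],
    [0,0,0],
    [0,0,0],
    [0,0,0]
  ],
  "spin": [0,0,0,0,0,0],
  "force": 30
}}

```text
t: 4.25
ee_pos: [0.4452, 0.1637, 0.0027]
tcp_rot: [[0.98, 0.197, -0.0], [0.197, -0.98, 0.0], [-0.0, -0.0, -1.0]]
contact_force: [-0.4, 0.1, 0.3]
width: 0.354
gripper_force: 0.0
```

Request:
{"method": "carry_out", "body": {
  "jaw": [1],
  "slide": [
    [0,0,0]
  ],
  "spin": [0]
}}

```text
t: 4.38
ee_pos: [0.4452, 0.1637, 0.0027]
tcp_rot: [[0.98, 0.197, -0.0], [0.197, -0.98, 0.0], [-0.0, -0.0, -1.0]]
contact_force: [0.3, 0.7, -0.4]
width: 0.247
gripper_force: 0.0
```

```bash
python3 - <<'E'
from h import *
state(); cal,im,d=snap("wrist","w3"); 
P=cloud(cal,d); blobs(P,d,.005,.012)
E
```

```text
t 4.38 tcp [0.4452 0.1637 0.0027] w 0.247 F [ 0.3  0.7 -0.4] g 0.0
[[0.98, 0.197, -0.0], [0.197, -0.98, 0.0], [-0.0, -0.0, -1.0]] [0.21 0.46 1.97 0.   0.71 1.58]
[542.  46.] 567.6 58.5 18.5 8.7 56.0 311 z 0.0087
[ 91. 216.] 438.4 268.2 54.3 37.0 8.0 6322 z 0.0074
[282. 233.] 445.6 162.2 54.2 35.8 11.1 2972 z 0.0071
[497. 239.] 474.5 50.8 40.8 22.7 -76.4 481 z 0.0062
[ 85. 361.] 347.0 265.0 17.1 6.2 9.8 190 z 0.0073
[273. 367.] 365.9 148.5 45.9 12.9 -86.1 750 z 0.0069
```

View pics/w3.png

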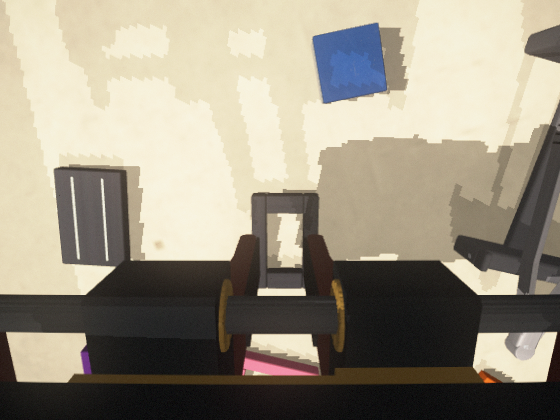

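```bash
python3 - <<'E'
from h import *
s=state(); cal,im,d=snap("wrist"); P=cloud(cal,d)
R=np.array(s["tcp_rot"]); p=np.array(s["ee_pos"])
for o in ([0,0,0],[0,.011,0],[0,-.011,0],[0.01,.011,0],[.01,-.011,-.019],[.01,-.011,-.06]): print(o,proj(cal,p+R@np.array(o)).round())
for q in [(245,240),(317,240),(240,265),(262,250),(285,200),(350,150),(280,250)]: print(q,P[q[1],q[0]].round(4), (R.T@(P[q[1],q[0]]-p)).round(4))
E
```

```text
t 4.42 tcp [0.4452 0.1637 0.0027] w 0.197 F [-0.4 -0.9  0.4] g 0.0
[[0.98, 0.197, -0.0], [0.197, -0.98, 0.0], [-0.0, -0.0, -1.0]] [0.21 0.46 1.97 0.   0.71 1.58]
[0, 0, 0] [[282. 241.]]
[0, 0.011, 0] [[302. 241.]]
[0, -0.011, 0] [[262. 241.]]
[0.01, 0.011, 0] [[302. 224.]]
[0.01, -0.011, -0.019] [[260. 235.]]
[0.01, -0.011, -0.06] [[254. 268.]]
(245, 240) [0.4539 0.1828 0.0361] [ 0.0122 -0.0171 -0.0335]
(317, 240) [0.4606 0.1506 0.0368] [ 0.0125  0.0158 -0.0341]
(240, 265) [0.454  0.1818 0.0647] [ 0.0122 -0.0161 -0.062 ]
(262, 250) [0.4532 0.1744 0.0427] [ 0.0099 -0.009  -0.04  ]
(285, 200) [0.4694 0.167  0.0068] [ 0.0243  0.0014 -0.0041]
(350, 150) [ 5.014e-01  1.382e-01 -3.000e-04] [0.05  0.036 0.003]
(280, 250) [ 0.4386  0.1636 -0.0005] [-0.0066 -0.0013  0.0031]
```

```bash
python3 - <<'E'
from h import *
z=np.load("w2.npz"); c=cam("wrist")[0]; cal=(c,z["cal"][:9].reshape(3,3),z["cal"][9:]); P=cloud(cal,z["d"])
R=np.array([[0.956,0.294,0],[0.294,-0.956,0],[0,0,-1.]]); p=np.array([.4107,.1465,.1668])
T=(P-p)@R
m=(z["d"]>0)&(z["d"]<.25)&(T[...,2]>-.08)
q=T[m]; print(len(q), q[q[:,2].argsort()[-10:]].round(3)); 
for r in (238,245,255,262): print(r,[T[r,u].round(3).tolist() for u in (150,170,180,187)])
E
```

```text
5501 [[ 0.004  0.043 -0.025]
 [ 0.01  -0.045 -0.025]
 [-0.005 -0.045 -0.025]
 [ 0.002  0.044 -0.025]
 [ 0.011 -0.045 -0.024]
 [-0.007 -0.045 -0.024]
 [ 0.011  0.044 -0.024]
 [-0.005 -0.045 -0.024]
 [ 0.012 -0.05  -0.024]
 [ 0.001  0.044 -0.024]]
238 [[-0.053, -0.136, 0.16], [0.012, -0.052, -0.03], [0.012, -0.048, -0.031], [0.011, -0.046, -0.026]]
245 [[-0.06, -0.136, 0.158], [0.012, -0.049, -0.04], [0.011, -0.046, -0.037], [0.009, -0.044, -0.032]]
255 [[-0.075, -0.141, 0.168], [0.011, -0.047, -0.048], [0.009, -0.044, -0.044], [0.004, -0.044, -0.032]]
262 [[0.012, -0.051, -0.059], [0.01, -0.045, -0.055], [0.006, -0.044, -0.045], [0.001, -0.044, -0.033]]
```

The picture and depth show the fingers ended about 25 mm above the reported TCP, so they closed above the spacer. I'll reopen and go down in stages.

Request:
{"method": "carry_out", "body": {
  "jaw": [-1,-1,-1,-1,-1,-1],
  "slide": [
    [0,0,0],
    [0,0,0],
    [0,0,0],
    [0,0,0],
    [0,0,0.01],
    [0,0,0.03]
  ],
  "spin": [0,0,0,0,0,0]
}}

```text
t: 5.22
ee_pos: [0.4456, 0.1638, -0.0126]
tcp_rot: [[0.98, 0.197, 0.001], [0.197, -0.98, 0.0], [0.001, -0.0, -1.0]]
contact_force: [-1.1, -0.2, -0.7]
width: 0.796
gripper_force: 0.0
```

```bash
python3 - <<'E'
from h import *
s=state(); cal,im,d=snap("wrist"); P=cloud(cal,d)
R=np.array(s["tcp_rot"]); p=np.array(s["ee_pos"]); T=(P-p)@R
m=(d>0)&(T[...,2]<-.018)&(abs(T[...,1])<.06)&(abs(T[...,0])<.02)&(P[...,2]>.003)
q=T[m]; q=q[q[:,2].argsort()]; print(len(q),q[-40::6].round(4),P[m][:,2].min())
blobs(P,d,.005,.012)
E
```

```text
t 5.22 tcp [ 0.4456  0.1638 -0.0126] w 0.796 F [-1.1 -0.2 -0.7] g 0.0
[[0.98, 0.197, 0.001], [0.197, -0.98, 0.0], [0.001, -0.0, -1.0]] [0.21 0.49 1.98 0.   0.67 1.58]
18066 [[ 0.02    0.0132 -0.0182]
 [-0.0077 -0.0165 -0.0182]
 [ 0.0168 -0.011  -0.0182]
 [-0.005  -0.0088 -0.0182]
 [ 0.0048  0.0115 -0.0181]
 [ 0.0026 -0.0123 -0.0181]
 [-0.0178  0.0088 -0.018 ]] 0.005412513568829963
[ 75. 216.] 443.1 268.5 44.9 37.2 8.4 6231 z 0.0074
[285. 245.] 447.7 162.7 50.2 36.2 11.3 4250 z 0.0071
[547. 229.] 483.5 35.4 22.4 8.5 7.6 229 z 0.0053
[494. 254.] 467.7 53.3 31.3 6.6 -79.0 252 z 0.0084
```

Request:
{"method": "carry_out", "body": {
  "jaw": [-1,-1,-1,-1],
  "slide": [
    [0,0,0.008],
    [0,0,0.014],
    [0,0,0.018],
    [0,0,0.018]
  ],
  "spin": [0,0,0,0]
}}

```text
t: 5.78
ee_pos: [0.4452, 0.1637, -0.0214]
tcp_rot: [[0.98, 0.197, -0.0], [0.197, -0.98, 0.0], [-0.0, -0.0, -1.0]]
contact_force: [-0.3, 0.6, 0.0]
width: 1.002
gripper_force: 0.0
```

```bash
python3 - <<'E'
from h import *
s=state(); cal,im,d=snap("wrist"); P=cloud(cal,d)
R=np.array(s["tcp_rot"]); p=np.array(s["ee_pos"]); T=(P-p)@R
m=(d>0)&(abs(abs(T[...,1])-.046)<.012)&(abs(T[...,0])<.016)&(P[...,2]<.08)
h,e=np.histogram(P[m][:,2],np.arange(-.004,.04,.002)); print(np.c_[e[:-1].round(3),h].tolist())
E
```

```text
t 5.78 tcp [ 0.4452  0.1637 -0.0214] w 1.002 F [-0.3  0.6  0. ] g 0.0
[[0.98, 0.197, -0.0], [0.197, -0.98, 0.0], [-0.0, -0.0, -1.0]] [0.21 0.51 1.99 0.   0.65 1.58]
[[-0.004, 88.0], [-0.002, 2892.0], [0.0, 301.0], [0.002, 26.0], [0.004, 121.0], [0.006, 145.0], [0.008, 150.0], [0.01, 165.0], [0.012, 168.0], [0.014, 173.0], [0.016, 168.0], [0.018, 185.0], [0.02, 191.0], [0.022, 195.0], [0.024, 203.0], [0.026, 225.0], [0.028, 199.0], [0.03, 194.0], [0.032, 205.0], [0.034, 217.0], [0.036, 226.0]]
```

Request:
{"method": "carry_out", "body": {
  "jaw": [1,1,1,1,1,1,1],
  "slide": [
    [0,0,0.001],
    [0,0,0.001],
    [0,0,0.001],
    [0,0,0.001],
    [0,0,0.001],
    [0,0,0.001],
    [0,0,0.001]
  ],
  "spin": [0,0,0,0,0,0,0]
}}

```text
t: 6.7
ee_pos: [0.4452, 0.1637, -0.0218]
tcp_rot: [[0.98, 0.197, -0.0], [0.197, -0.98, 0.0], [-0.0, -0.0, -1.0]]
contact_force: [-0.1, -0.7, 0.9]
width: 0.403
gripper_force: 30.0
```

Request:
{"method": "carry_out", "body": {
  "jaw": [1,1,1,1,1,1,1,1],
  "slide": [
    [0,0,-0.1],
    [0,0.06,-0.16],
    [0.0876,0.714,-0.16],
    [0.0876,0.714,-0.16],
    [0.0876,0.714,-0.16],
    [0.0876,0.714,-0.16],
    [0.0876,0.714,-0.16],
    [0.0876,0.714,-0.16]
  ],
  "spin": [0,0,-0.0068,-0.0068,-0.0068,-0.0068,-0.0068,-0.0068]
}}

```text
t: 7.7
ee_pos: [0.5601, -0.1817, 0.0582]
tcp_rot: [[0.972, 0.235, 0.002], [0.235, -0.972, -0.001], [0.002, 0.002, -1.0]]
contact_force: [-0.2, 0.3, -0.4]
width: 0.403
gripper_force: 30.0
```

Request:
{"method": "carry_out", "body": {
  "jaw": [1],
  "slide": [
    [0,0,0]
  ],
  "spin": [0]
}}

```text
t: 7.82
ee_pos: [0.5582, -0.1782, 0.0578]
tcp_rot: [[0.972, 0.237, -0.001], [0.237, -0.972, 0.001], [-0.0, -0.001, -1.0]]
contact_force: [-0.1, 0.2, -0.9]
width: 0.403
gripper_force: 30.0
```

```bash
python3 - <<'E'
from h import *
s=state(); cal,im,d=snap("wrist","w4"); P=cloud(cal,d)
near=np.hypot(P[...,0]-.5585,P[...,1]+.1778)<.058
print(rect(P,(d>0)&near&(P[...,2]>.003)&(P[...,2]<.039)))
m=(d>0)&(P[...,2]>.07)&(P[...,2]<.094)&near
R=np.array(s["tcp_rot"]); p=np.array(s["ee_pos"]); q=(P[m]-p)@R; print(q.min(0),q.max(0),np.median(P[m],0))
E
```

```text
t 7.83 tcp [ 0.5582 -0.1782  0.0578] w 0.403 F [-0.1  0.2 -0.9] g 30.0
[[0.972, 0.237, -0.001], [0.237, -0.972, 0.001], [-0.0, -0.001, -1.0]] [-0.43  0.49  1.68  0.    0.97  0.9 ]
(array([ 561.7, -177.2,   77.5,   62. ,   13.9]), 6793)
[-0.01851109 -0.02690054 -0.03618768] [ 0.02736217  0.02620595 -0.02054386] [ 0.56835526 -0.17471677  0.08661528]
```

View pics/w4.png

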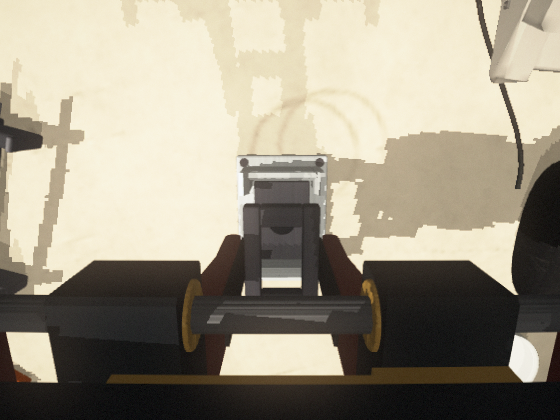

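The wrist view shows the held spacer (282,250) lined up over the fixture (282,220).

Request:
{"method": "carry_out", "body": {
  "jaw": [1,1,1,1,1,1,1],
  "slide": [
    [0,0,0.06],
    [0,0,0.085],
    [0,0,0.1],
    [0,0,0.11],
    [0,0,0.116],
    [0,0,0.118],
    [0,0,0.118]
  ],
  "spin": [0,0,0,0,0,0,0]
}}

```text
t: 8.75
ee_pos: [0.5586, -0.1778, -0.0007]
tcp_rot: [[0.971, 0.239, 0.0], [0.239, -0.971, -0.0], [0.0, 0.0, -1.0]]
contact_force: [-0.4, -0.4, -0.6]
width: 0.404
gripper_force: 30.0
```

Request:
{"method": "carry_out", "body": {
  "jaw": [1,0,-0.2,-0.2,-0.2,-0.2,-0.2],
  "slide": [
    [0,0,0.001],
    [0,0,0.001],
    [0,0,0.001],
    [0,0,0.001],
    [0,0,0.001],
    [0,0,-0.06],
    [0,0,-0.16]
  ],
  "spin": [0,0,0,0,0,0,0]
}}

```text
t: 9.62
ee_pos: [0.5569, -0.177, 0.0784]
tcp_rot: [[0.971, 0.239, -0.004], [0.239, -0.971, 0.002], [-0.003, -0.003, -1.0]]
contact_force: [0.7, -0.5, 0.3]
width: 0.599
gripper_force: 0.0
```

Request:
{"method": "carry_out", "body": {
  "jaw": [-1,-1,-1],
  "slide": [
    [-0.08,0,-0.16],
    [-0.08,0,-0.16],
    [-0.08,0,-0.16]
  ],
  "spin": [0,0,0]
}}

```text
t: 10.0
ee_pos: [0.5205, -0.1881, 0.1613]
tcp_rot: [[0.971, 0.238, 0.004], [0.238, -0.971, -0.002], [0.003, 0.003, -1.0]]
contact_force: [-1.1, 0.6, 0.3]
width: 0.901
gripper_force: 0.0
```

```bash
python3 - <<'E'
from h import *
s=state(); cal,im,d=snap("wrist"); P=cloud(cal,d)
near=np.hypot(P[...,0]-.5585,P[...,1]+.1778)<.058
print("base",rect(P,(d>0)&near&(P[...,2]>.003)&(P[...,2]<.01)))
dark=im.max(-1)<110
a=np.deg2rad(13.8); F=(P-[.5585,-.1778,0])@np.array([[np.cos(a),-np.sin(a),0],[np.sin(a),np.cos(a),0],[0,0,1]])
m=(d>0)&near&(P[...,2]>.023)&(P[...,2]<.031)&dark&(abs(F[...,0])<.0285)&(abs(F[...,1])<.02)
print(rect(P,m)); q=F[m]; print(q.min(0).round(4),q.max(0).round(4),np.percentile(q[:,2],[10,50,90]).round(4)); 
for sx in(1,-1):
  for sy in (1,-1): k=q[(q[:,0]*sx>.018)&(q[:,1]*sy>.01)]; print(sx,sy,len(k),np.median(k[:,2]).round(4))
E
```

```text
t 10.0 tcp [ 0.5205 -0.1881  0.1613] w 0.901 F [-1.1  0.6  0.3] g 0.0
[[0.971, 0.238, 0.004], [0.238, -0.971, -0.002], [0.003, 0.003, -1.0]] [-0.47  0.33  1.66  0.    1.15  0.86]
base (array([ 558.4, -177.9,   84.1,   62.1,   13.9]), 1927)
(array([ 558.5, -176.6,   55.4,   37.6,   13.8]), 1568)
[-0.0275 -0.0176  0.023 ] [0.028  0.02   0.0293] [0.0262 0.0271 0.0281]
1 1 108 0.0272
1 -1 89 0.0271
-1 1 93 0.027
-1 -1 80 0.027
```

Request:
{"method": "carry_out", "body": {
  "jaw": [-1,-1,-1,-1,-1,-1,-1,-1],
  "slide": [
    [0.058,-0.925,0.19],
    [0.058,-0.925,0.19],
    [0.058,-0.925,0.19],
    [0.058,-0.925,0.19],
    [0.058,-0.925,0.19],
    [0.058,-0.925,0.19],
    [0.058,-0.925,0.19],
    [0.058,-0.925,0.19]
  ],
  "spin": [0.0158,0.0158,0.0158,0.0158,0.0158,0.0158,0.0158,0.0158]
}}

```text
t: 11.05
ee_pos: [0.4352, 0.2713, 0.0617]
tcp_rot: [[0.99, 0.144, -0.003], [0.144, -0.99, -0.001], [-0.003, 0.0, -1.0]]
contact_force: [0.0, -0.6, 0.6]
width: 0.999
gripper_force: 0.0
```

Request:
{"method": "carry_out", "body": {
  "jaw": [-1,-1],
  "slide": [
    [0,0,0],
    [0,0,0]
  ],
  "spin": [0,0]
}}

```text
t: 11.3
ee_pos: [0.4368, 0.2681, 0.0631]
tcp_rot: [[0.99, 0.142, -0.002], [0.142, -0.99, -0.001], [-0.002, 0.001, -1.0]]
contact_force: [-0.9, 0.2, 0.0]
width: 1.003
gripper_force: 0.0
```

```bash
python3 - <<'E'
from h import *
s=state(); cal,im,d=snap("wrist"); P=cloud(cal,d); blobs(P,d,.005,.012)
E
```

```text
t 11.3 tcp [0.4368 0.2681 0.0631] w 1.003 F [-0.9  0.2  0. ] g 0.0
[[0.99, 0.142, -0.002], [0.142, -0.99, -0.001], [-0.002, 0.001, -1.0]] [ 0.42  0.4   1.84 -0.    0.9   1.84]
[460.  93.] 535.1 164.8 30.2 2.0 23.1 239 z 0.0085
[283. 211.] 438.7 268.1 53.6 36.0 8.3 3677 z 0.0072
[290. 358.] 323.4 245.2 39.5 36.3 9.2 1097 z 0.007
[392. 348.] 343.1 162.1 38.7 18.7 86.4 574 z 0.0069
```

Request:
{"method": "carry_out", "body": {
  "jaw": [-1,-1,-1,-1,-1],
  "slide": [
    [0.0036,0.0006,0.1],
    [0.0036,0.0006,0.15],
    [0.0036,0.0006,0.165],
    [0.0036,0.0006,0.17],
    [0.0036,0.0006,0.17]
  ],
  "spin": [0,0,0,0,0]
}}

```text
t: 11.98
ee_pos: [0.4401, 0.2688, -0.02]
tcp_rot: [[0.99, 0.141, 0.001], [0.141, -0.99, 0.001], [0.001, -0.001, -1.0]]
contact_force: [-0.9, -0.9, 0.3]
width: 1.0
gripper_force: 0.0
```

Request:
{"method": "carry_out", "body": {
  "jaw": [1,1,1,1,1,1,1],
  "slide": [
    [0,0,0],
    [0,0,0],
    [0,0,0],
    [0,0,0],
    [0,0,0],
    [0,0,0],
    [0,0,0]
  ],
  "spin": [0,0,0,0,0,0,0]
}}

```text
t: 12.85
ee_pos: [0.4392, 0.2687, -0.0208]
tcp_rot: [[0.99, 0.141, -0.0], [0.141, -0.99, 0.0], [-0.0, -0.0, -1.0]]
contact_force: [0.2, -0.8, -0.6]
width: 0.403
gripper_force: 30.0
```

Request:
{"method": "carry_out", "body": {
  "jaw": [1,1,1,1,1,1,1,1],
  "slide": [
    [0,0,-0.1],
    [0,0.08,-0.16],
    [0.111,0.918,-0.16],
    [0.111,0.918,-0.16],
    [0.111,0.918,-0.16],
    [0.111,0.918,-0.16],
    [0.111,0.918,-0.16],
    [0.111,0.918,-0.16]
  ],
  "spin": [0,0,-0.016,-0.016,-0.016,-0.016,-0.016,-0.016]
}}

```text
t: 13.85
ee_pos: [0.5463, -0.134, 0.0591]
tcp_rot: [[0.971, 0.24, 0.0], [0.24, -0.971, 0.0], [0.0, -0.0, -1.0]]
contact_force: [0.8, 0.7, -0.4]
width: 0.404
gripper_force: 30.0
```

Request:
{"method": "carry_out", "body": {
  "jaw": [1],
  "slide": [
    [0,0,0]
  ],
  "spin": [0]
}}

```text
t: 13.98
ee_pos: [0.5483, -0.1367, 0.0594]
tcp_rot: [[0.972, 0.235, 0.003], [0.235, -0.972, -0.002], [0.002, 0.002, -1.0]]
contact_force: [-0.6, 0.4, -1.5]
width: 0.406
gripper_force: 30.0
```

Request:
{"method": "carry_out", "body": {
  "jaw": [1,1,1,1],
  "slide": [
    [0.001,0.084,0],
    [0.001,0.084,0],
    [0.001,0.084,0],
    [0.001,0.084,0]
  ],
  "spin": [0,0,0,0]
}}

```text
t: 14.48
ee_pos: [0.5559, -0.171, 0.059]
tcp_rot: [[0.971, 0.241, -0.001], [0.241, -0.971, 0.001], [-0.001, -0.001, -1.0]]
contact_force: [0.6, 0.0, 0.1]
width: 0.397
gripper_force: 30.0
```

```bash
python3 - <<'E'
from h import *
s=state(); cal,im,d=snap("wrist"); P=cloud(cal,d)
near=np.hypot(P[...,0]-.5585,P[...,1]+.1778)<.058
R=np.array(s["tcp_rot"]); p=np.array(s["ee_pos"]); T=(P-p)@R
m=(d>0)&(P[...,2]>.083)&(P[...,2]<.092)&near&(abs(T[...,1])<.0185); q=T[m]; print(q.min(0).round(4),q.max(0).round(4),np.median(P[m],0))
print(rect(P,(d>0)&near&(P[...,2]>.003)&(P[...,2]<.039)))
E
```

```text
t 14.47 tcp [ 0.5559 -0.171   0.059 ] w 0.397 F [0.6 0.  0.1] g 30.0
[[0.971, 0.241, -0.001], [0.241, -0.971, 0.001], [-0.001, -0.001, -1.0]] [-0.42  0.49  1.69  0.    0.96  0.91]
[-0.0188 -0.0185 -0.033 ] [ 0.0264  0.0184 -0.0241] [ 0.56087924 -0.16947457  0.08693121]
(array([ 570. , -175.1,   62.1,   60.3,  -76.1]), 4991)
```

Request:
{"method": "carry_out", "body": {
  "jaw": [1,1,1],
  "slide": [
    [0.0028,0.0146,0.03],
    [0.0028,0.0146,0.03],
    [0.0028,0.0146,0.03]
  ],
  "spin": [0,0,0]
}}

```text
t: 14.9
ee_pos: [0.5595, -0.1792, 0.0437]
tcp_rot: [[0.971, 0.24, -0.001], [0.24, -0.971, 0.001], [-0.001, -0.001, -1.0]]
contact_force: [1.1, 0.1, -0.2]
width: 0.405
gripper_force: 30.0
```

Request:
{"method": "carry_out", "body": {
  "jaw": [1,1,1,1,1,1],
  "slide": [
    [0,-0.002,0.03],
    [0,-0.002,0.045],
    [0,-0.002,0.06],
    [0,-0.002,0.068],
    [0,-0.002,0.071],
    [0,-0.002,0.071]
  ],
  "spin": [0,0,0,0,0,0]
}}

```text
t: 15.65
ee_pos: [0.5597, -0.1784, 0.0087]
tcp_rot: [[0.971, 0.24, 0.0], [0.24, -0.971, 0.0], [0.0, -0.0, -1.0]]
contact_force: [-1.0, -0.5, 0.1]
width: 0.401
gripper_force: 30.0
```

Request:
{"method": "carry_out", "body": {
  "jaw": [1,1,0,-0.2,-0.2,-0.2,-0.2,-0.2],
  "slide": [
    [-0.001,0,0.002],
    [-0.001,0,0.0025],
    [-0.001,0,0.0025],
    [-0.001,0,0.0025],
    [-0.001,0,0.0025],
    [-0.001,0,0.0025],
    [-0.001,0,-0.08],
    [-0.001,0,-0.2]
  ],
  "spin": [0,0,0,0,0,0,0,0]
}}

```text
t: 16.65
ee_pos: [0.5574, -0.1778, 0.108]
tcp_rot: [[0.971, 0.24, -0.004], [0.24, -0.971, 0.002], [-0.004, -0.003, -1.0]]
contact_force: [1.3, -0.3, -0.7]
width: 0.604
gripper_force: 0.0
```

Request:
{"method": "carry_out", "body": {
  "jaw": [-0.2,-0.2,-0.2],
  "slide": [
    [-0.1,0,-0.1],
    [-0.1,0,-0.1],
    [-0.1,0,-0.1]
  ],
  "spin": [0,0,0]
}}

```text
t: 17.02
ee_pos: [0.5106, -0.1905, 0.1587]
tcp_rot: [[0.971, 0.239, 0.001], [0.239, -0.971, -0.0], [0.001, 0.0, -1.0]]
contact_force: [0.5, -0.2, -0.7]
width: 0.601
gripper_force: 0.0
```

```bash
python3 - <<'E'
from h import *
s=state(); cal,im,d=snap("wrist"); P=cloud(cal,d)
near=np.hypot(P[...,0]-.5585,P[...,1]+.1778)<.058
print("base",rect(P,(d>0)&near&(P[...,2]>.003)&(P[...,2]<.01)))
dark=im.max(-1)<110
a=np.deg2rad(13.85); F=(P-[.5585,-.1778,0])@np.array([[np.cos(a),-np.sin(a),0],[np.sin(a),np.cos(a),0],[0,0,1]])
m=(d>0)&near&(P[...,2]>.031)&(P[...,2]<.041)&dark&(abs(F[...,0])<.032)&(abs(F[...,1])<.023)
print(rect(P,m)); q=F[m]; print(q.min(0).round(4),q.max(0).round(4)) 
for sx in(1,-1):
  for sy in (1,-1): k=q[(q[:,0]*sx>.012)&(q[:,1]*sy>.008)]; print(sx,sy,len(k),np.median(k[:,2]).round(4))
lm=(d>0)&(im.min(-1)>120)&(abs(F[...,0])<.02)&(abs(F[...,1])<.014)&(abs(F[...,2]-.035)<.004)
k=F[lm]; print("lines",np.median(k[k[:,1]>0],0),np.median(k[k[:,1]<0],0))
E
```

```text
t 17.02 tcp [ 0.5106 -0.1905  0.1587] w 0.601 F [ 0.5 -0.2 -0.7] g 0.0
[[0.971, 0.239, 0.001], [0.239, -0.971, -0.0], [0.001, 0.0, -1.0]] [-0.48  0.32  1.68  0.    1.15  0.84]
base (array([ 558.8, -177.8,   83.2,   62.1,   14. ]), 1878)
(array([ 558.3, -178.3,   54.1,   35.6,   13. ]), 2100)
[-0.0273 -0.0182  0.0321] [0.0266 0.0177 0.0378]
1 1 159 0.0351
1 -1 189 0.0352
-1 1 83 0.035
-1 -1 182 0.0352
lines [-0.00104781  0.00782155  0.03528261] [-0.00060529 -0.00785607  0.03536182]
```

Request:
{"method": "carry_out", "body": {
  "jaw": [-1,-1,-1,-1,-1,-1],
  "slide": [
    [0.085,-0.433,0],
    [0.085,-0.433,0],
    [0.085,-0.433,0],
    [0.085,-0.433,0],
    [0.085,-0.433,0],
    [0.085,-0.433,0]
  ],
  "spin": [0.042,0.042,0.042,0.042,0.042,0.042]
}}

```text
t: 17.82
ee_pos: [0.4999, 0.0297, 0.1575]
tcp_rot: [[1.0, -0.021, -0.002], [-0.021, -1.0, -0.0], [-0.002, 0.0, -1.0]]
contact_force: [0.1, -0.3, 0.4]
width: 1.002
gripper_force: 0.0
```

```bash
python3 - <<'E'
from h import *
s=state(); cal,im,d=snap("wrist","w5"); np.savez("w5.npz",im=im,d=d,cal=np.r_[cal[1].ravel(),cal[2]]); P=cloud(cal,d)
blobs(P,d,.026,.045,60); print(); blobs(P,d,.003,.012,80)
# tweezers legs: cross-profile by x
m=(d>0)&(P[...,2]>.029)&(P[...,2]<.04)&(abs(P[...,1]-.03)<.03)
for x in np.arange(.42,.61,.01):
    q=P[m&(abs(P[...,0]-x)<.0025)]
    if len(q): 
        y=np.sort(q[:,1]); g=np.diff(y).argmax(); print(round(x,3),len(q),(y[[0,g,g+1,-1]]*1000).round(1) if g+1<len(y) else y, np.median(q[:,2]).round(4))
E
```

```text
t 17.82 tcp [0.4999 0.0297 0.1575] w 1.002 F [ 0.1 -0.3  0.4] g 0.0
[[1.0, -0.021, -0.002], [-0.021, -1.0, -0.0], [-0.002, 0.0, -1.0]] [-0.08  0.26  1.77 -0.    1.12  1.51]
[519. 123.] 558.6 -177.2 70.8 55.2 12.9 4414 z 0.0345
[283. 190.] 504.3 29.0 177.1 46.2 -0.6 1665 z 0.0324

[232.   1.] 666.5 70.8 46.3 2.4 88.7 121 z 0.0057
[482. 116.] 558.6 -176.6 84.0 62.2 13.4 1792 z 0.005
[281. 171.] 515.4 28.1 98.1 25.9 -1.9 1511 z 0.0052
[167. 142.] 546.5 137.1 29.2 1.1 22.8 93 z 0.0079
[177. 337.] 337.2 148.3 42.5 9.8 89.7 295 z 0.0072
[294. 339.] 336.4 22.9 36.6 17.9 69.8 312 z 0.0069
0.42 54 [25.8 25.9 26.8 35.4] 0.0332
0.43 54 [24.7 24.7 25.6 36.1] 0.0328
0.44 91 [22.7 22.7 23.6 37.8] 0.0329
0.45 38 [19.7 23.6 37.5 41.2] 0.0325
0.46 47 [ 0.  20.7 40.  42.8] 0.0327
0.47 35 [15.  17.8 42.5 45.3] 0.0326
0.48 39 [13.  15.8 43.2 46. ] 0.0324
0.49 40 [12.1 14.9 43.9 46.5] 0.0328
0.5 42 [10.1 13.7 45.2 48. ] 0.0328
0.51 43 [ 9.2 12.  45.9 48.7] 0.0326
0.52 40 [ 7.5 11.  47.2 50. ] 0.0328
0.53 42 [ 6.6 10.  47.7 50.5] 0.0332
0.54 49 [ 5.6  9.1 48.3 51. ] 0.0332
0.55 45 [ 5.5  8.3 48.  50.8] 0.0316
0.56 39 [ 6.3  8.2 47.6 50.5] 0.0317
0.57 45 [ 6.3  8.8 47.3 50.2] 0.0318
0.58 41 [ 6.3  8.8 47.1 49.7] 0.0314
0.59 37 [ 5.4  7.2 47.6 50.1] 0.0312
```

View pics/w5.png

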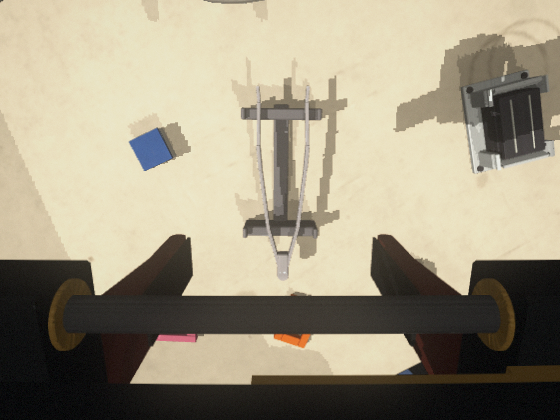

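The wrist view shows the open tweezers along column 283, with tips at (258,90) and (307,90). The finger gap between the bars is free, and the cover is seated at (515,125).

Request:
{"method": "carry_out", "body": {
  "jaw": [-1,-1,-1,-1,-1,-1,-1,-1],
  "slide": [
    [0.068,0.001,0.1],
    [0.068,0.001,0.2],
    [0.068,0.001,0.26],
    [0.068,0.001,0.29],
    [0.068,0.001,0.32],
    [0.068,0.001,0.335],
    [0.068,0.001,0.345],
    [0.068,0.001,0.345]
  ],
  "spin": [0,0,0,0,0,0,0,0]
}}

```text
t: 18.88
ee_pos: [0.5341, 0.0287, -0.0136]
tcp_rot: [[1.0, -0.021, 0.001], [-0.021, -1.0, 0.0], [0.001, -0.0, -1.0]]
contact_force: [0.5, -0.6, -0.3]
width: 0.997
gripper_force: 0.0
```

```bash
cat > tw.py <<'E'
from h import *
def look(f=None):
    s=state(); cal,im,d=snap("wrist",f); P=cloud(cal,d); R=np.array(s["tcp_rot"]); p=np.array(s["ee_pos"]); T=(P-p)@R
    g=-.019-.0248
    m=(d>0)&(T[...,0]>.013)&(T[...,0]<.09)&(abs(T[...,1])<.03)&(abs(T[...,2]-g)<.012)
    q=T[m]; print("x max",q[:,0].max().round(4),"z rel grasp (up +)")
    for x in (.016,.02,.03,.04,.05,.055,.058,.06):
        k=q[abs(q[:,0]-x)<.002]
        if len(k)>3:
            y=np.sort(k[:,1]); i=np.diff(y).argmax(); print(x,(y[[0,i,i+1,-1]]*1000).round(1),"gap",((y[i+1]-y[i])*1000).round(1),"top",(-(np.median(k[:,2])-g)*1000).round(1))
    return s,P,T,im,d
E
python3 -c "
from tw import *
look()"
```

```text
t 18.88 tcp [ 0.5341  0.0287 -0.0136] w 0.997 F [ 0.5 -0.6 -0.3] g 0.0
[[1.0, -0.021, 0.001], [-0.021, -1.0, 0.0], [0.001, -0.0, -1.0]] [-0.08  0.55  1.85  0.    0.75  1.52]
x max 0.059 z rel grasp (up +)
0.016 [-22.5 -19.4  19.8  23.1] gap 39.2 top 1.2
0.02 [-22.3 -19.4  19.7  22.9] gap 39.1 top 1.2
0.03 [-29.3 -23.8 -21.9  29.8] gap 1.9 top -5.6
0.04 [-29.9  22.   23.3  30. ] gap 1.3 top -5.9
0.05 [-22.1 -19.2  19.4  22.1] gap 38.6 top 0.7
0.055 [-22.4 -19.5  19.8  22.7] gap 39.3 top 0.6
0.058 [-22.4 -19.8  19.9  22.9] gap 39.7 top 0.5
0.06 [-22.3 -20.   20.   22.9] gap 40.1 top 0.3
```

Request:
{"method": "carry_out", "body": {
  "jaw": [-0.05,-0.05,-0.05,0.1,0.2,0.3,0.318,0.318],
  "slide": [
    [0,0,0.0025],
    [0,0,0.0025],
    [0,0,0.0025],
    [0,0,0.0025],
    [0,0,0.0025],
    [0,0,0.0025],
    [0,0,0.0025],
    [0,0,0.0025]
  ],
  "spin": [0,0,0,0,0,0,0,0],
  "force": 40
}}

```text
t: 19.92
ee_pos: [0.534, 0.0287, -0.015]
tcp_rot: [[1.0, -0.022, 0.0], [-0.022, -1.0, 0.0], [0.0, -0.0, -1.0]]
contact_force: [-0.0, 0.2, -0.2]
width: 0.346
gripper_force: 8.0
```

```bash
python3 -c "
from tw import *
look()"
```

```text
t 19.93 tcp [ 0.534   0.0287 -0.015 ] w 0.346 F [-0.   0.2 -0.2] g 8.0
[[1.0, -0.022, 0.0], [-0.022, -1.0, 0.0], [0.0, -0.0, -1.0]] [-0.08  0.55  1.85  0.    0.74  1.52]
x max 0.0589 z rel grasp (up +)
0.016 [-14.7 -11.6  10.1  13.5] gap 21.8 top 2.9
0.02 [-14.5 -11.2   9.7  13. ] gap 21.0 top 2.9
0.03 [-29.9   1.3   2.2  30. ] gap 0.9 top -3.9
0.04 [-30.  -13.1 -12.5  30. ] gap 0.5 top -4.6
0.05 [-11.9  -9.3   7.1   9.6] gap 16.4 top 2.3
0.055 [-11.9  -9.3   7.1   9.5] gap 16.4 top 2.4
0.058 [-11.8  -9.4   7.    9.4] gap 16.5 top 2.3
0.06 [-11.7  -9.5   7.    9.4] gap 16.6 top 2.2
```

Request:
{"method": "carry_out", "body": {
  "jaw": [0.318,0.318,0.318,0.318,0.318,0.318,0.318],
  "slide": [
    [0,0,-0.005],
    [0,0,-0.02],
    [0,0,-0.04],
    [0,0,-0.06],
    [0,0,-0.08],
    [0,0,-0.1],
    [0,0,-0.1]
  ],
  "spin": [0,0,0,0,0,0,0]
}}

```text
t: 20.85
ee_pos: [0.5347, 0.0286, 0.0359]
tcp_rot: [[1.0, -0.022, 0.002], [-0.022, -1.0, -0.0], [0.002, 0.0, -1.0]]
contact_force: [0.5, 0.3, -0.6]
width: 0.342
gripper_force: 7.8
```

```bash
python3 -c "
from tw import *
look()"
```

```text
t 20.85 tcp [0.5347 0.0286 0.0359] w 0.342 F [ 0.5  0.3 -0.6] g 7.8
[[1.0, -0.022, 0.002], [-0.022, -1.0, -0.0], [0.002, 0.0, -1.0]] [-0.08  0.47  1.82  0.    0.86  1.52]
x max 0.0589 z rel grasp (up +)
0.016 [-14.7 -11.6  10.1  13.5] gap 21.7 top 3.0
0.02 [-14.6 -11.3   9.6  13. ] gap 20.9 top 2.9
0.03 [-13.6 -10.3   8.4  11.5] gap 18.8 top 3.1
0.04 [-12.5  -9.5   7.3  10.5] gap 16.8 top 3.1
0.05 [-11.9  -9.2   7.1   9.6] gap 16.3 top 2.6
0.055 [-11.9  -9.4   7.    9.5] gap 16.4 top 2.8
0.058 [-11.8  -9.4   7.    9.5] gap 16.4 top 2.6
0.06 [-11.7  -9.5   7.    9.3] gap 16.5 top 2.4
```

Lifted level with a 16.4 mm gap. Now carrying it to the fixture.

Request:
{"method": "carry_out", "body": {
  "jaw": [0.318,0.318,0.318,0.318,0.318,0.318,0.318,0.318],
  "slide": [
    [-0.004,0.03,0],
    [-0.012,0.1,0],
    [-0.022,0.17,0],
    [-0.031,0.24,0],
    [-0.04,0.31,0],
    [-0.048,0.38,0],
    [-0.054,0.425,0],
    [-0.057,0.445,0]
  ],
  "spin": [-0.003,-0.009,-0.016,-0.023,-0.029,-0.036,-0.04,-0.042]
}}

```text
t: 21.9
ee_pos: [0.5001, -0.1942, 0.0345]
tcp_rot: [[0.971, 0.239, -0.001], [0.239, -0.971, 0.0], [-0.0, -0.001, -1.0]]
contact_force: [-0.7, 0.5, -0.5]
width: 0.343
gripper_force: 7.8
```

Request:
{"method": "carry_out", "body": {
  "jaw": [0.318,0.318],
  "slide": [
    [0,0,0],
    [0,0,0]
  ],
  "spin": [0,0]
}}

```text
t: 22.15
ee_pos: [0.5004, -0.1922, 0.0347]
tcp_rot: [[0.971, 0.24, -0.001], [0.24, -0.971, 0.001], [-0.0, -0.001, -1.0]]
contact_force: [0.5, -0.7, -0.7]
width: 0.342
gripper_force: 7.8
```

```bash
cat >> tw.py <<'E'
def fx(f=None):
    s,P,T,im,d=look(f); a=np.deg2rad(13.85); F=(P-[.5585,-.1778,0])@np.array([[np.cos(a),-np.sin(a),0],[np.sin(a),np.cos(a),0],[0,0,1]])
    m=(d>0)&(P[...,2]>.042)&(abs(F[...,1])<.02)&(F[...,0]>-.03)&(F[...,0]<.04)
    q=F[m]; print("tips x",q[:,0].max().round(4))
    k=q[q[:,0]>q[:,0].max()-.008]; y=np.sort(k[:,1]); i=np.diff(y).argmax(); print("fixture frame y",(y[[0,i,i+1,-1]]*1000).round(1),"top z",np.median(k[:,2]).round(4))
    near=np.hypot(F[...,0],F[...,1])<.058; print("base",rect(P,(d>0)&near&(P[...,2]>.003)&(P[...,2]<.01)))
E
python3 -c "
from tw import *
fx('w6')"
```

```text
t 22.15 tcp [ 0.5004 -0.1922  0.0347] w 0.342 F [ 0.5 -0.7 -0.7] g 7.8
[[0.971, 0.24, -0.001], [0.24, -0.971, 0.001], [-0.0, -0.001, -1.0]] [-0.5   0.47  1.81  0.    0.86  0.83]
x max 0.0591 z rel grasp (up +)
0.016 [-14.5 -11.4  10.4  13.8] gap 21.9 top 2.8
0.02 [-14.3 -11.1  10.   13.3] gap 21.1 top 2.9
0.03 [-13.3 -10.1   8.8  11.8] gap 18.9 top 2.9
0.04 [-12.2  -9.2   7.6  10.8] gap 16.9 top 3.0
0.05 [-11.8  -9.    7.3   9.8] gap 16.4 top 2.6
0.055 [-11.6  -9.1   7.3   9.8] gap 16.4 top 2.7
0.058 [-11.5  -9.2   7.2   9.7] gap 16.4 top 2.6
0.06 [-11.5  -9.3   7.3   9.6] gap 16.6 top 2.5
tips x -0.0007
fixture frame y [-9.8 -7.3  9.  11.7] top z 0.0811
base (array([ 558.6, -177.9,   83.2,   62.2,   14. ]), 3106)
```

View pics/w6.png

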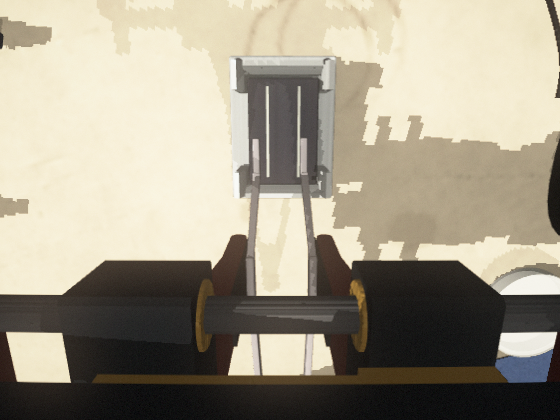

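The picture shows the tips (256,143) and (304,143) beside the cover lines in view, at fixture x ≈ 0. I'll lower 29 mm and shift 0.9 mm.

Request:
{"method": "carry_out", "body": {
  "jaw": [0.318,0.318,0.318,0.318,0.318,0.318,0.318,0.318],
  "slide": [
    [0,0.0018,0.01],
    [0,0.0018,0.02],
    [0,0.0018,0.03],
    [0,0.0018,0.04],
    [0,0.0018,0.048],
    [0,0.0018,0.055],
    [0,0.0018,0.058],
    [0,0.0018,0.058]
  ],
  "spin": [0,0,0,0,0,0,0,0]
}}

```text
t: 23.2
ee_pos: [0.5007, -0.194, 0.0058]
tcp_rot: [[0.971, 0.24, -0.0], [0.24, -0.971, 0.0], [-0.0, -0.0, -1.0]]
contact_force: [0.2, -0.5, -1.7]
width: 0.344
gripper_force: 7.8
```

Request:
{"method": "carry_out", "body": {
  "jaw": [0.318,0.318,0.318,0.318,0.318,0.318,0.318,0.318],
  "slide": [
    [0,0,0],
    [0,0,0],
    [0,0,0],
    [0,0,0],
    [0,0,0],
    [0,0,0],
    [0,0,0],
    [0,0,0]
  ],
  "spin": [0,0,0,0,0,0,0,0]
}}

```text
t: 24.2
ee_pos: [0.5007, -0.194, 0.0059]
tcp_rot: [[0.971, 0.24, -0.0], [0.24, -0.971, 0.0], [-0.0, -0.0, -1.0]]
contact_force: [0.2, -0.1, -0.2]
width: 0.346
gripper_force: 7.8
```

Request:
{"method": "carry_out", "body": {
  "jaw": [0.318,0.318,0.318,0.318,0.318,0.318,0.318,0.318],
  "slide": [
    [0,0,0],
    [0,0,0],
    [0,0,0],
    [0,0,0],
    [0,0,0],
    [0,0,0],
    [0,0,0],
    [0,0,0]
  ],
  "spin": [0,0,0,0,0,0,0,0]
}}

```text
t: 25.2
ee_pos: [0.5008, -0.194, 0.0059]
tcp_rot: [[0.971, 0.24, -0.0], [0.24, -0.971, 0.0], [0.0, -0.0, -1.0]]
contact_force: [0.2, -0.3, -0.8]
width: 0.344
gripper_force: 7.8
```

Request:
{"method": "carry_out", "body": {
  "jaw": [0.318,0.318,0.318,0.318,0.318,0.318,0.318,0.318],
  "slide": [
    [0,0,0],
    [0,0,0],
    [0,0,0],
    [0,0,0],
    [0,0,0],
    [0,0,0],
    [0,0,0],
    [0,0,0]
  ],
  "spin": [0,0,0,0,0,0,0,0]
}}

```text
t: 26.2
ee_pos: [0.5008, -0.194, 0.0059]
tcp_rot: [[0.971, 0.24, -0.0], [0.24, -0.971, 0.0], [-0.0, -0.0, -1.0]]
contact_force: [-0.9, -0.5, -0.3]
width: 0.343
gripper_force: 7.8
```

```bash
python3 -c "
from tw import *
fx('w7')"
```

```text
t 26.2 tcp [ 0.5008 -0.194   0.0059] w 0.343 F [-0.9 -0.5 -0.3] g 7.8
[[0.971, 0.24, -0.0], [0.24, -0.971, 0.0], [-0.0, -0.0, -1.0]] [-0.5   0.52  1.83  0.    0.79  0.83]
x max 0.0819 z rel grasp (up +)
0.016 [-14.4 -11.5  10.5  13.4] gap 21.9 top 2.8
0.02 [-14.4 -11.    9.9  13.3] gap 20.9 top 2.9
0.03 [-13.4 -10.1   8.8  11.8] gap 18.9 top 3.0
0.04 [-12.3  -9.2   7.6  10.8] gap 16.8 top 3.1
0.05 [-11.7  -9.    7.3   9.9] gap 16.3 top 2.6
0.055 [-11.6  -9.1   7.3   9.8] gap 16.4 top 2.6
0.058 [-11.6  -9.1   7.2   9.7] gap 16.4 top 2.5
0.06 [-11.5  -9.2   7.3   9.6] gap 16.5 top 2.5
tips x -0.0008
fixture frame y [-11.7  -9.1   7.1   9.7] top z 0.0523
base (array([ 558.8, -177.8,   82.7,   62.1,   14. ]), 3584)
```

View pics/w7.png

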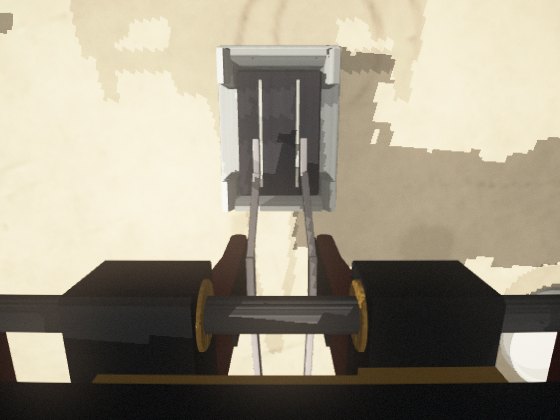

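The tips (256,143) and (303,143) stand over the two lines. The gap is about 16.4 mm, the offset about 1 mm and the tip centres are about 50 mm above the desk. They have been held steady for 3 s.

```bash
python3 -c "
from rig import ctrl
print(ctrl.hand_in())"
```

```text
the job is handed in; nothing more can be done
None
```

The spacer and cover are seated and let go, the tweezers are held at a measured tip gap of about 16.4 mm over the two lines, and the job was handed in at about 26 s; the hand-in returned no verdict.

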